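# Switch the grinding-ball feeder to its other chute

### The arm

A 6-joint arm with a two-finger parallel gripper is mounted at the origin on the work surface. World frame = base frame: x ahead of the robot, y to its left, z up, the work surface at z = 0. Lengths are in m, angles in degrees, forces in N, time in s.
With the tool pointing down it reaches from about 0.35 to 0.875 m from the base axis. Payload 4.2 kg.
Tool frame: the origin (TCP) lies between the finger pads; the fingertips stand 11 mm ahead of it and the grasp point (between the pads) lies 8 mm behind it; x points along the fingers, y is the direction in which the jaws open and shut, and the axes are right-handed (so a half turn about x gives the same grasp; the last joint's range is limited). The gripper opens to 87 mm and grips with 3 to 60 N. Pads are 19 mm wide; open, the fingers measure 117 mm over their backs; the gripper's body (75 mm by 190 mm) begins 51 mm behind the grasp point.
Start: joints at [-59.095, 22.042, 0.453, 0, -68.411, -14.817], TCP at [0.173, -0.6, 0.234] pointing down, gripper open.
Joint ranges: [-179.83, 179.83], [-69.29, 118.12], [-61.27, 80.66], [-181.25, 117.63], [-171.15, -9.14], [-177.46, 177.46]. Speed limits (degrees/s): [159.86, 159.86, 180, 180, 180, 180].

### API

Orientations are given as a 3x3 rotation matrix whose columns are the frame's x, y, z axes.
In Python, from station import robot, get_image gives the robot as it stands.
- The arm moves only by the tool jog_arm, never from a script. Its argument "plan" is a list of rows, each a list of 7 numbers: the gripper's target within -1 to 1 (shut at 1, half-way at 0, fully open at -1), then the shift along the world's x, y, z in mm, then the turn, a rotation vector about the world's x, y, z in rad. In form: [[grip, dx, dy, dz, wx, wy, wz], ...]. A call has 1 to 10 rows; each row shifts and turns the pose as measured when the row begins; what a row does not reach is not made up. A row lasts 1/8 s, in which the tool goes at most 62.5 mm and 10.7 degrees, less where a joint would pass 70% of its speed; a pose out of reach is approached as far as the arm can. A call is refused whole if a number of a shift passes 62.5 or a number of a turn 0.188, either way. A call with a gripper value outside its range is refused whole. The fingers move at their own pace and stop on an object; "force" is the grip in N (left out, the last holds). Time passes only in rows, so rows that do not move let the fingers close. It gives the time, the measured TCP pose, the force and the opening at its end, in the units of the state.
- robot.observe(): the state, without advancing time (a new reading comes with each control period).
- get_image(name): name is "scene" or "top"; returns a dict with "img" (384x512x3 uint8, red, green, blue), "fx", "fy", "cx", "cy" (pixels), "R" (3x3) and "t" (3): a world point X has camera coordinates R X + t. Camera axes: x right, y down, z forward; pixel columns grow to the right and rows downward; lengths in m; the calibration is good to about 2 mm. A picture is of the moment at which its call begins. There is no depth.
- robot.job_done(): hands the job in, once; it reports no verdict.
The state is a dict: "t": time; "q": joint angles; "qd": joint speeds; "joint_efforts": joint torques, N m; "tcp_pos": TCP position; "tool_rot": TCP orientation; "contact_force": force on the tool from outside, world axes, zero at the start; "wrist_torque": the same for the moment, N m; "width": finger opening in m.
Only numpy, scipy, OpenCV 4.12 (cv2) and the standard library are available. Lean on these libraries where they do the work, as an engineer would, in place of code of your own. Each camera call takes 0.05 s, during which the arm holds its last target.

### The job

The seesaw gate of the ball feeder is tipped towards one chute. First press the raised end of the gate down with your fingertips so that it rocks over and stays tipped the other way; then push the feed shutter fully open by its tab, so that all three balls run down the chute on that other side and lie there. Do not touch the balls, and leave the vials, the bottle and the beaker standing where they are.

Things in the scene. Friction and masses are not known exactly. Their poses are not given: they have to be found in the camera images.
- feeder: Fixed bench-top ball feeder of bare aluminium and steel. Origin on the bench, on its centre line; x away from its front, y to its left, z up (upright, turned about z). Grey base plate 12 mm thick, x -80..160, y -280..280 mm. The seesaw gate's pivot lies at (-40, 0, 110) mm and runs along x.
- chute_left (a point): Middle of the floor of the left outlet chute: steel, 52 mm wide (x), 146 mm long (y), side walls 38 mm high, floor falling 40 mm outward to a closed end where balls come to lie. Wall tops up to 103 mm above the bench.
- chute_right (a point): The same for the right outlet chute.
- feed (a point): Lower, open end of the feed trough's floor, above the middle of the gate. The trough runs back (+x) along the feeder's centre line for 185 mm, rising 23 mm; 34 mm wide, walls 24 mm above its floor. The shutter crosses it 88 mm from this point.
- gate (a joint): Tilt of the seesaw gate, an aluminium trough 260 mm long along y; a round steel weight above its pivot reaches 80 mm above the pivot. 0 level; +0.28 rad left (+y) end fully down, balls roll left; -0.28 right end fully down. Over-centre: it rests at either stop, 1 to 2 N on the raised pad moves it, and once past level it falls over by itself and stays.
- pad_left (a point): Centre of the top face of the gate's left press pad, a flat tab 50 (x) by 40 (y) by 4 mm at the front of the gate's left end, 42 mm in front of and 110 mm left of the pivot. The higher pad is on the raised end; stroke about 60 mm. The gate's wall, 25 mm behind this point, stands 16 mm above the pad.
- pad_right (a point): The same on the gate's right end, 110 mm to the right of the pivot.
- shutter (a joint): Opening of the feed shutter, a steel plate across the feed trough that holds back the balls: 0 shut, 0.05 m fully open. It slides to the feeder's left (+y) with about 1 N of friction and stays where it is left.
- tab (a point): Centre of the top face of the shutter's upright grey tab, 28 (x) by 14 (y) by 46 mm tall, which moves with the shutter. Its sides are free; its foot, 46 mm below this point, is 12 mm above the trough's walls. Push its right (-y) face to the feeder's left.
- ball0_center (a point): Centre of a white ceramic grinding ball, 20 mm in diameter, about 25 g; first of the three waiting in a row in the feed trough behind the shutter.
- ball1_center (a point): Centre of a white ceramic grinding ball, 20 mm in diameter, about 25 g; second of the three waiting in a row in the feed trough behind the shutter.
- ball2_center (a point): Centre of a white ceramic grinding ball, 20 mm in diameter, about 25 g; third of the three waiting in a row in the feed trough behind the shutter.
- vial_a: Bystander: glass vial with black cap, 24 mm diameter, 46 mm tall, on the bench just in front of the feeder, under the height of the pads; origin at its underside's centre.
- vial_b: Bystander: a like vial to the left of the feeder; origin at its underside's centre.
- reagent: Bystander: glass bottle with blue cap, 66 mm diameter, 115 mm tall, right of the feeder; origin at its underside's centre.
- beaker: Bystander: glass beaker, 60 mm across, 70 mm tall, left of the feeder; origin at its underside's centre.

How it is judged (in metres and radians):
On the way, in this order (a step that is already met when the one before it is completed fails the run):
1. the gate has rocked over to the other side, with the shutter still shut ((value of joint gate above 0.22 rad or value of joint gate below -0.22 rad) and distance of pad_left from where it was at the start of the episode above 0.0318 m and value of joint shutter below 0.01 m), for 0.2 s.
2. the shutter is pushed open (value of joint shutter above 0.042 m), for 0.1 s.
At the end, for the whole second after the job is handed in: The gate rests tipped (over 0.22 rad) to the side opposite to its start, the shutter is open by more than 42 mm, and all three balls lie at rest in the chute on the side to which the gate is now tipped (((value of joint gate above 0.22 rad and y of each of ball0_center, ball1_center, ball2_center in the frame of feeder above 0.135 m) or (value of joint gate below -0.22 rad and y of each of ball0_center, ball1_center, ball2_center in the frame of feeder below -0.135 m)) and distance of pad_left from where it was at the start of the episode above 0.0318 m and value of joint shutter above 0.042 m and z of ball0_center in the frame of feeder between 0.02 and 0.1 m and z of ball1_center in the frame of feeder between 0.02 and 0.1 m and z of ball2_center in the frame of feeder between 0.02 and 0.1 m and linear speed of each of ball0, ball1, ball2 below 0.05 m/s); the robot touches nothing.
It fails at once if the robot touches a ball (contact force between any of the fingers, the arm and ball0 above 0.3 N or contact force between any of the fingers, the arm and ball1 above 0.3 N or contact force between any of the fingers, the arm and ball2 above 0.3 N).
It fails at once if a ball is lifted out of the feeder (z of any of ball0_center, ball1_center, ball2_center in the frame of feeder above 0.215 m).
It fails at once if a vial, the bottle or the beaker is moved by over 20 mm or tipped (distance of any of vial_a, vial_b, reagent, beaker from where it was at the start of the episode above 0.02 m or angle between any of vial_a, vial_b, reagent, beaker's own z axis and vertical above 0.3 rad).
It also fails if it takes over 42 s, if anything falls off the work surface, if the arm or the gripper's body presses on something with over 40 N, if the wrist force passes 120 N, or if a joint passes its speed limit or range.

## Working session

There is one attempt and no reset: what is moved stays moved. The work goes in short steps, Python scripts to look and compute and a tool call to move; the robot and the scene stay as the last step left them, time stands still between calls to the robot, and variables do not carry over. Pictures are saved under pics/ and viewed, and the job is handed in when it is done.

Besides the shell and the picture viewer there is one more tool, called after ">>>" as name([rows], argument=value, ...), one row to a line, values as JSON. jog_arm: Moves the arm, as the interface text tells. Its arguments: {"type":"object","properties":{"plan":{"type":"array"},"force":{"type":"number"}},"required":["plan"]}

```bash
mkdir -p pics; ls; python3 - <<'E'
from station import robot,get_image
import cv2,numpy as np
for n in("scene","top"):
    d=get_image(n); cv2.imwrite(f"pics/{n}0.png",cv2.resize(d["img"][:,:,::-1],(800,600),interpolation=cv2.INTER_CUBIC))
    print(n,d["fx"],d["fy"],d["cx"],d["cy"],np.round(d["R"],4).tolist(),np.round(d["t"],4).tolist())
s=robot.observe();print(s["t"],s["tcp_pos"],s["tool_rot"],s["contact_force"],s["width"])
E
```

```text
pics
scene 415.6899223100494 415.6899223100494 262.7806951438347 196.36859957330523 [[0.5492, 0.8355, 0.0187], [0.5252, -0.3276, -0.7854], [-0.6501, 0.4412, -0.6187]] [-0.3127, -0.1992, 1.6807]
top 444.20996010180244 444.20996010180244 254.77816747001785 186.78045261068536 [[-0.0131, -0.9999, 0.0044], [-0.996, 0.0127, -0.0882], [0.0881, -0.0055, -0.9961]] [0.0016, 0.5813, 1.762]
0.1 [ 0.17306265 -0.60003493  0.2325775 ] [[-6.54325674e-04 -2.76917253e-01  9.60893546e-01]
 [ 1.85438456e-03  9.60891763e-01  2.76918002e-01]
 [-9.99998067e-01  1.96306071e-03 -1.15225071e-04]] [-0.05315803  0.32639728 -0.48613039] 0.0870523674546736
```

View pics/scene0.png

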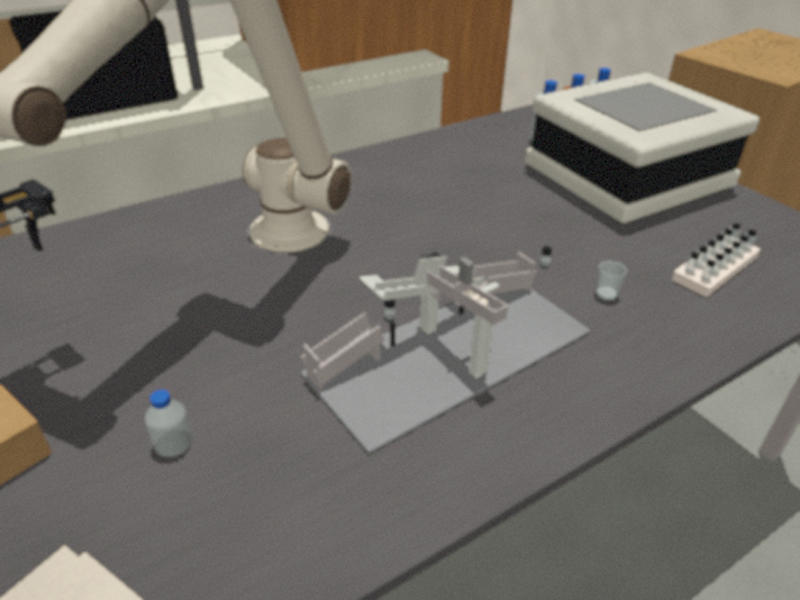

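View pics/top0.png

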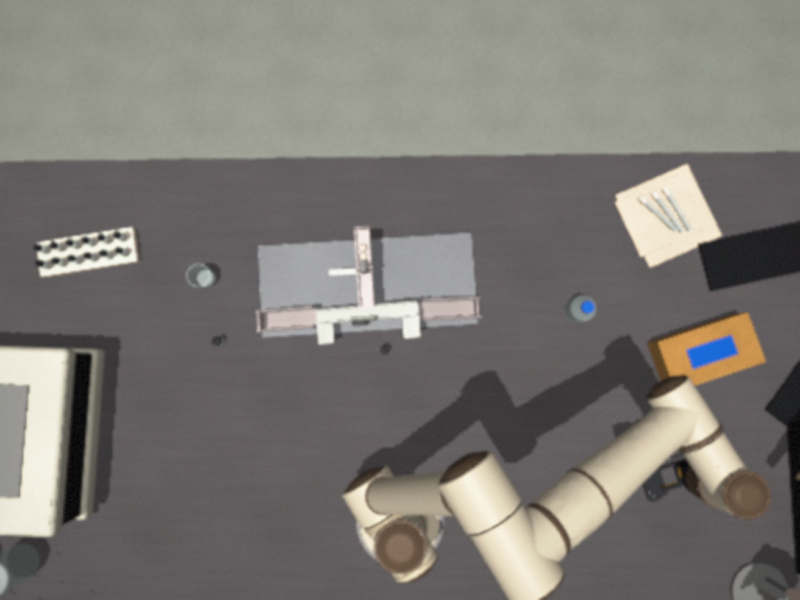

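```bash
cat > h.py <<'E'
import numpy as np,cv2
from station import robot,get_image
def proj(d,X):
    c=np.asarray(X)@d["R"].T+d["t"]; return np.c_[d["fx"]*c[:,0]/c[:,2]+d["cx"],d["fy"]*c[:,1]/c[:,2]+d["cy"]]
def ray(d,u,v,z):
    r=d["R"].T@np.array([(u-d["cx"])/d["fx"],(v-d["cy"])/d["fy"],1]); o=-d["R"].T@d["t"]
    return o+r*(z-o[2])/r[2]
def crop(d,x0,y0,w,h,s,name): cv2.imwrite(name,cv2.resize(d["img"][y0:y0+h,x0:x0+w,::-1],(w*s,h*s),interpolation=cv2.INTER_CUBIC))
E
python3 - <<'E'
from h import *
d=get_image("top"); crop(d,155,140,160,85,5,"pics/t1.png")
hsv=cv2.cvtColor(d["img"],cv2.COLOR_RGB2HSV)
print(hsv[165,190],d["img"][165,190],d["img"][165,270],d["img"][120,200],d["img"][203,200])
s=get_image("scene"); crop(s,185,155,200,140,4,"pics/s1.png")
E
```

```text
[108   8 170] [165 167 170] [162 164 166] [102  97  97] [215 199 196]
```

View pics/t1.png

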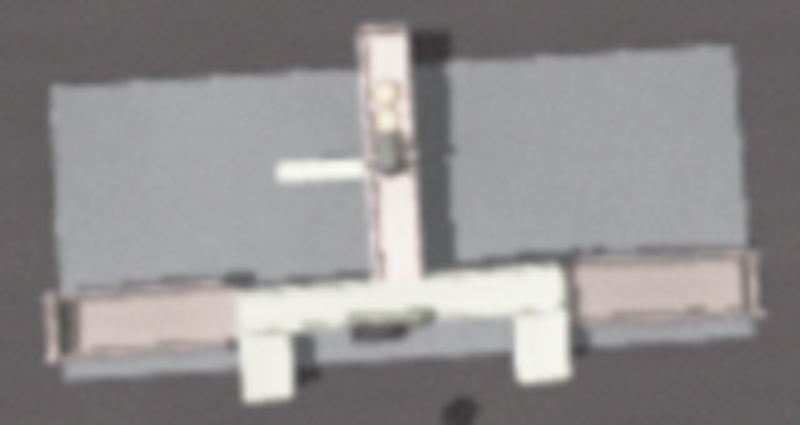

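View pics/s1.png

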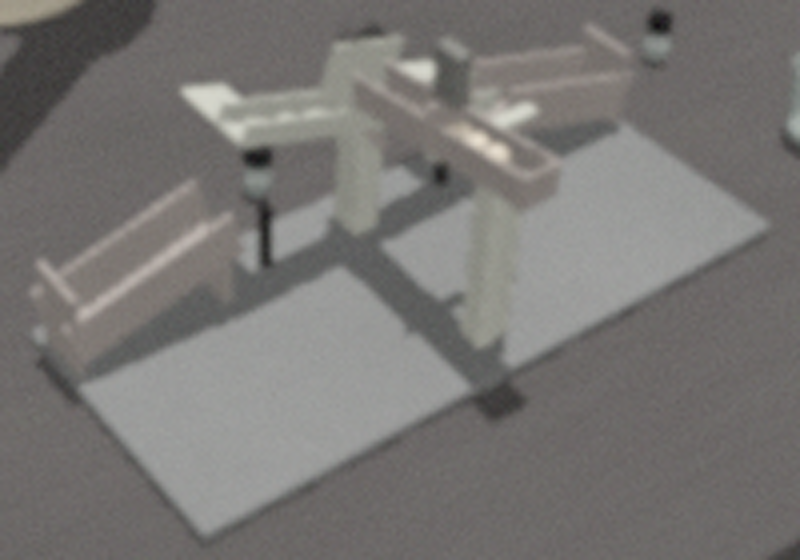

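```bash
cat >> h.py <<'E'
def fit(d,px,loc,z):
    W=np.array([ray(d,u,v,z) for u,v in px])[:,:2]; L=np.array(loc)
    a=L-L.mean(0); b=W-W.mean(0)
    th=np.arctan2((a[:,0]*b[:,1]-a[:,1]*b[:,0]).sum(),(a*b).sum())
    R=np.array([[np.cos(th),-np.sin(th)],[np.sin(th),np.cos(th)]]); t=W.mean(0)-R@L.mean(0)
    return th,t,W-(L@R.T+t)
def F(th,t,p):
    p=np.atleast_2d(p); c,s=np.cos(th),np.sin(th)
    return np.c_[p[:,0]*c-p[:,1]*s+t[0],p[:,0]*s+p[:,1]*c+t[1],p[:,2]]
def gatept(g,x,y,z): # local offsets from pivot with tilt g (+ = left down)
    return [-.04+x, y*np.cos(g)+z*np.sin(g), .110-y*np.sin(g)+z*np.cos(g)]
E
python3 - <<'E'
from h import *
loc=[(.16,.28),(.16,-.28),(-.08,-.28),(-.08,.28)]
d=get_image("top"); px=np.array([(50,85),(735,45),(755,335),(65,380)])/5+[155-.4,140-.4]
th,t,r=fit(d,px,loc,.012);print("top",th,t,np.round(r,4).tolist())
s=get_image("scene"); ps=np.array([(768,225),(207,540),(80,383)])/4+[185-.4,155-.4]
th2,t2,r2=fit(s,ps,[(.16,.28),(.16,-.28),(-.08,-.28)],.012);print("scene",th2,t2,np.round(r2,4).tolist())
TH=(th+th2)/2;T=(np.array(t)+t2)/2;print(TH,T)
for g in(.28,-.28):
  P=F(TH,T,[gatept(g,-.042,.11,0),gatept(g,-.042,-.11,0)])
  print(g,P.round(4).tolist(),"top",((proj(d,P)-[154.6,139.6])*5).round(),"scene",((proj(s,P)-[184.6,154.6])*4).round())
# pads seen: stereo by top+scene of pad R (210,100 in scene crop) 
def tri(u1,u2):
    A=[];b=[]
    for c,(u,v) in((d,u1),(s,u2)):
        P=np.c_[c["R"],c["t"]];K=np.array([[c["fx"],0,c["cx"]],[0,c["fy"],c["cy"]],[0,0,1]])@P
        A+= [K[0]-u*K[2],K[1]-v*K[2]]
    A=np.array(A);return np.linalg.lstsq(A[:,:3],-A[:,3],rcond=None)[0]
# tab top: top crop approx (388,148), scene crop (455,45)
print("tab",tri(np.array((390,140))/5+[154.6,139.6],np.array((455,46))/4+[184.6,154.6]))
print("padR",tri(np.array((543,350))/5+[154.6,139.6],np.array((215,107))/4+[184.6,154.6]))
print("feed",F(TH,T,[[0,0,.15]]))
E
```

```text
top 0.049483082373263244 [0.56439004 0.07226367] [[0.0003, 0.0001], [-0.0013, 0.0], [0.0011, 0.0011], [-0.0002, -0.0012]]
scene 0.10831169012398183 [0.58496825 0.06855343] [[-0.0038, -0.0084], [-0.0305, -0.0063], [0.0342, 0.0146]]
0.07889738624862254 [0.57467914 0.07040855]
0.28 [[0.4846, 0.1693, 0.0796], [0.5013, -0.0414, 0.1404]] top [[277. 357.]
 [550. 328.]] scene [[428.  92.]
 [220. 124.]]
-0.28 [[0.4846, 0.1693, 0.1404], [0.5013, -0.0414, 0.0796]] top [[269. 354.]
 [548. 332.]] scene [[433.  31.]
 [222. 187.]]
tab [0.63085734 0.07261593 0.24470213]
padR [ 0.48463633 -0.03585344  0.14343249]
feed [[0.57467914 0.07040855 0.15      ]]
```

>>> jog_arm([
  [1,25,45,4,0,0,0.134],
  [1,25,45,4,0,0,0.134],
  [1,25,45,4,0,0,0.134],
  [1,25,45,4,0,0,0.134],
  [1,25,45,4,0,0,0.134],
  [1,25,45,4,0,0,0.134],
  [1,25,45,4,0,0,0.134],
  [1,25,45,4,0,0,0.134],
  [1,25,45,4,0,0,0.134],
  [1,25,45,4,0,0,0.134],
], force=20)

```text
t: 1.55
tcp_pos: [0.427, -0.1383, 0.2738]
tool_rot: [[0.003, -0.996, -0.088], [-0.001, -0.088, 0.996], [-1.0, -0.003, -0.001]]
contact_force: [1.4, -0.9, -0.1]
width: 0.0018
```

```bash
cat > st.py <<'E'
from h import *
TH=.0495;T=np.array([.5644,.0723])
s=robot.observe();print("t",s["t"],"tcp",s["tcp_pos"].round(4),"F",np.round(s["contact_force"],1),s["width"],"q",np.round(s["q"],1))
R=s["tool_rot"];print(np.round(R,3).tolist(),"yaw y",np.degrees(np.arctan2(R[1,1],R[0,1])))
c,q=np.cos(TH),np.sin(TH);e=s["tcp_pos"][:2]-T;print("local",c*e[0]+q*e[1],-q*e[0]+c*e[1])
E
python3 st.py; python3 -c "
from h import *
print(F(.0495,[.5644,.0723],[[-.09,-.106,.14],[.0665,-.035,.2],[.0665,0.0,.2]]))"
```

```text
t 1.55 tcp [ 0.427  -0.1383  0.2738] F [ 1.4 -0.9 -0.1] 0.0018399909284417784 q [  2.9   2.7 -19.    0.  -68.2   2.1]
[[0.003, -0.996, -0.088], [-0.001, -0.088, 0.996], [-1.0, -0.003, -0.001]] yaw y -174.95009850268457
local -0.1476821538095833 -0.2035312928597223
[[ 0.4797551  -0.03802334  0.14      ]
 [ 0.63255034  0.04063328  0.2       ]
 [ 0.63081855  0.07559041  0.2       ]]
```

>>> jog_arm([
  [1,17,34,-10,0,0,-0.02],
  [1,17,34,-20,0,0,-0.018],
  [1,18,32,-35,0,0,0],
  [1,0,0,0,0,0,0],
])

```text
t: 2.05
tcp_pos: [0.4822, -0.0317, 0.2088]
tool_rot: [[0.008, -0.998, -0.056], [-0.0, -0.056, 0.998], [-1.0, -0.008, -0.001]]
contact_force: [0.4, 0.0, 0.1]
width: 0.0006
```

```bash
python3 st.py; python3 - <<'E'
from h import *
crop(get_image("scene"),185,135,200,140,4,"pics/s2.png");crop(get_image("top"),155,140,160,85,5,"pics/t2.png")
E
```

```text
t 2.05 tcp [ 0.4822 -0.0317  0.2088] F [0.4 0.  0.1] 0.0005996361477081485 q [ 15.6   9.2 -21.4   0.2 -59.  -12.5]
[[0.008, -0.998, -0.056], [-0.0, -0.056, 0.998], [-1.0, -0.008, -0.001]] yaw y -176.80860805324468
local -0.08726477825980422 -0.099812787841614
```

View pics/s2.png

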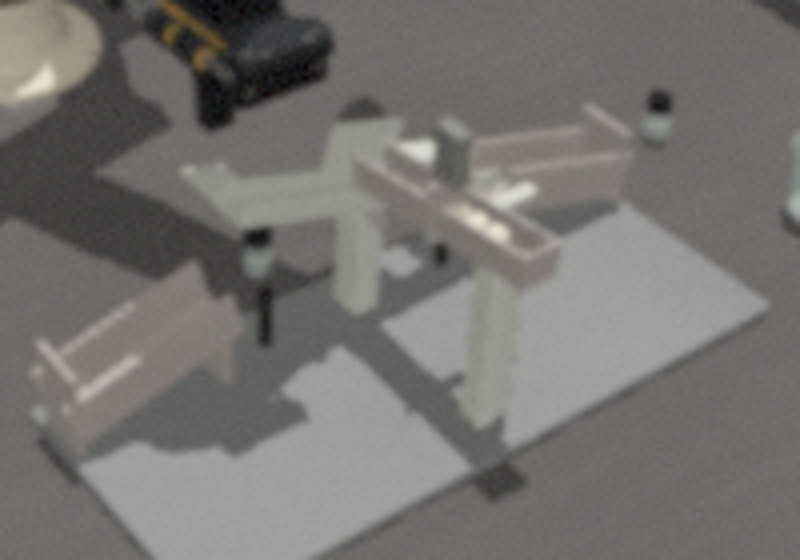

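View pics/t2.png

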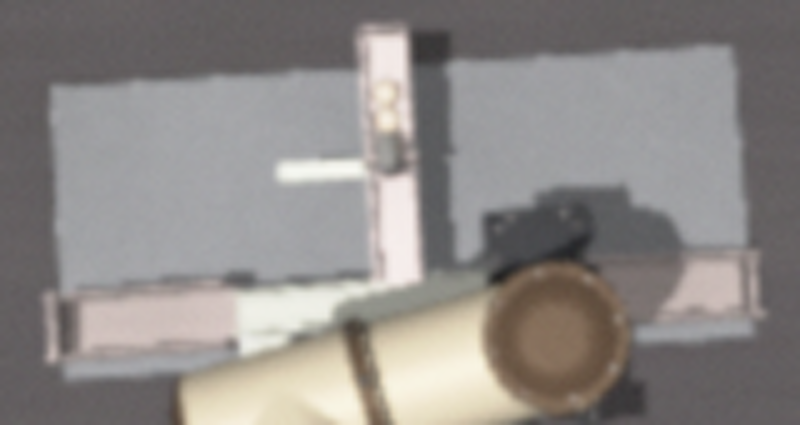

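>>> jog_arm([
  [1,-3,-6,-20,0,0,0],
  [1,0,0,-20,0,0,0],
  [1,0,0,-10,0,0,0],
  [1,0,0,-10,0,0,0],
  [1,0,0,-10,0,0,0],
])

```text
t: 2.78
tcp_pos: [0.483, -0.0422, 0.1466]
tool_rot: [[0.028, -0.998, -0.051], [0.001, -0.051, 0.999], [-1.0, -0.028, 0.0]]
contact_force: [-1.0, -0.4, 0.8]
width: 0.0006
```

```bash
python3 st.py
```

```text
t 2.775 tcp [ 0.483  -0.0422  0.1466] F [-1.  -0.4  0.8] 0.0005649017109709727 q [ 14.5  12.7 -27.2   0.4 -48.5 -11.8]
[[0.028, -0.998, -0.051], [0.001, -0.051, 0.999], [-1.0, -0.028, 0.0]] yaw y -177.09543738814506
local -0.08696846144609414 -0.1102995475099164
```

>>> jog_arm([
  [1,-3,1,-8,0,0.02,0],
  [1,-2,0,-8,0,0.01,0],
  [1,-1,0,-8,0,0.005,0],
  [1,-1,0,-8,0,0.005,0],
  [1,-1,0,-6,0,0.005,0],
])

```text
t: 3.4
tcp_pos: [0.4746, -0.0409, 0.1058]
tool_rot: [[-0.02, -0.999, -0.051], [0.002, -0.051, 0.999], [-1.0, 0.02, 0.003]]
contact_force: [-0.1, -0.5, -0.2]
width: 0.0003
```

```bash
python3 st.py; python3 - <<'E'
from h import *
crop(get_image("scene"),185,135,200,140,4,"pics/s3.png")
E
```

```text
t 3.4 tcp [ 0.4746 -0.0409  0.1058] F [-0.1 -0.5 -0.2] 0.0002990218766633823 q [ 14.4  16.4 -28.9  -0.5 -45.7 -11.2]
[[-0.02, -0.999, -0.051], [0.002, -0.051, 0.999], [-1.0, 0.02, 0.003]] yaw y -177.08778087503674
local -0.0952666761245673 -0.10858654641601295
```

View pics/s3.png

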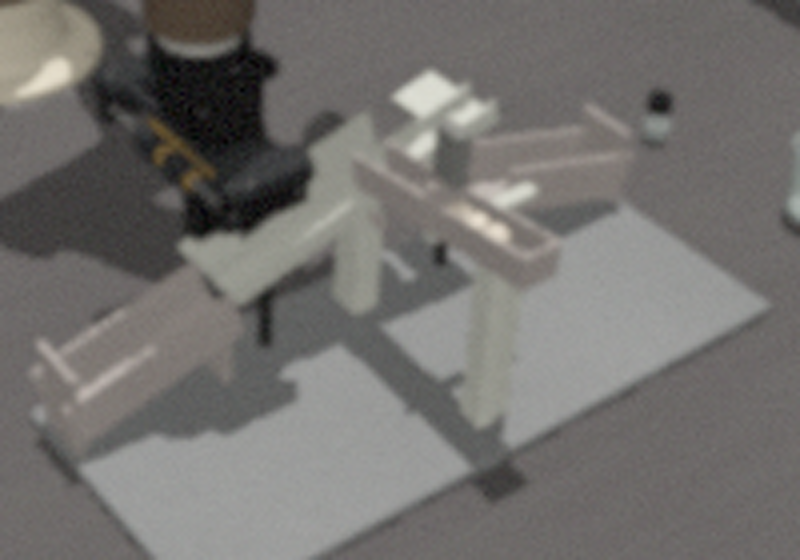

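>>> jog_arm([
  [1,0,0,30,0,-0.02,0],
  [1,0,0,50,0,0,0],
  [1,0,0,55,0,0,0],
  [1,0,0,55,0,0,0],
  [1,40,15,5,0,0,0],
  [1,40,15,0,0,0,0],
  [1,40,15,0,0,0,0],
  [1,30,12,0,0,0,0],
  [1,0,0,0,0,0,0],
])

```text
t: 4.58
tcp_pos: [0.6261, 0.0172, 0.3073]
tool_rot: [[0.001, -0.999, -0.05], [0.002, -0.05, 0.999], [-1.0, -0.001, 0.002]]
contact_force: [-0.9, 0.4, 0.2]
width: 0.0004
```

```bash
python3 st.py; python3 - <<'E'
from h import *
crop(get_image("scene"),185,115,200,140,4,"pics/s4.png");crop(get_image("top"),155,100,160,120,5,"pics/t4.png")
E
```

```text
t 4.575 tcp [0.6261 0.0172 0.3073] F [-0.9  0.4  0.2] 0.00037164964078016693 q [ 16.3  20.    7.9  -0.1 -77.8 -13.4]
[[0.001, -0.999, -0.05], [0.002, -0.05, 0.999], [-1.0, -0.001, 0.002]] yaw y -177.1192389776697
local 0.05889112302879181 -0.058068398483633044
```

View pics/s4.png

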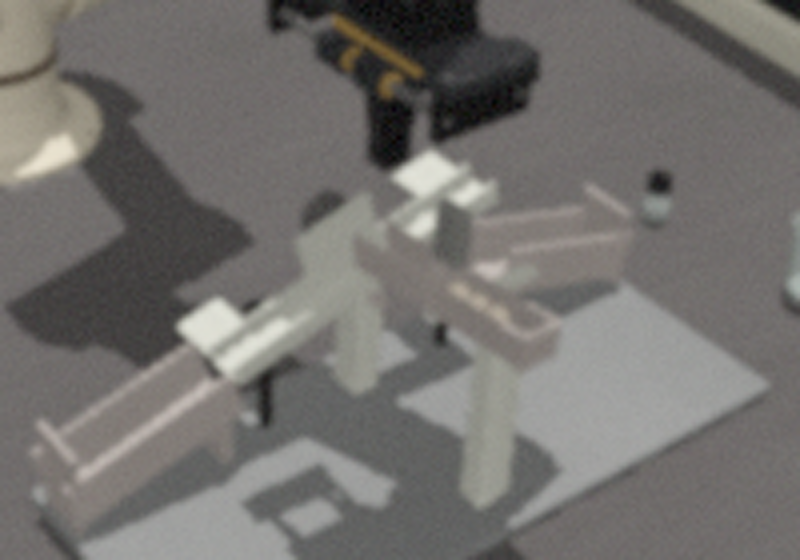

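View pics/t4.png

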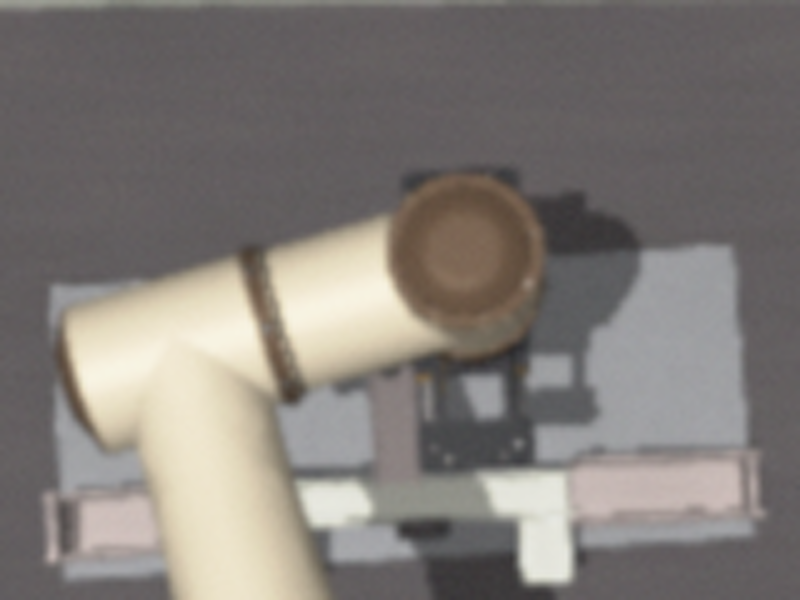

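>>> jog_arm([
  [1,6,0,-30,0,0,0],
  [1,0,0,-30,0,0,0],
  [1,0,0,-18,0,0,0],
  [1,0,0,0,0,0,0],
])

```text
t: 5.18
tcp_pos: [0.6272, 0.0146, 0.2315]
tool_rot: [[0.005, -0.999, -0.049], [0.003, -0.049, 0.999], [-1.0, -0.005, 0.002]]
contact_force: [0.6, -0.5, 0.5]
width: 0.0002
```

```bash
python3 st.py; python3 - <<'E'
from h import *
d=get_image("scene")
crop(d,185,115,200,140,4,"pics/s5.png")
o=[.5644,.0723]
print((proj(d,F(.0495,o,[[.0665,-.003,.245],[.0665,-.003,.199],[.0665,-.003,.187]]))-[184.6,114.6])*4)
x=robot.observe()["tcp_pos"]; print((proj(d,[x-[0,0,.011]])-[184.6,114.6])*4)
E
```

```text
t 5.175 tcp [0.6272 0.0146 0.2315] F [ 0.6 -0.5  0.5] 0.00023478681655687088 q [ 16.1  22.2   0.4  -0.1 -67.9 -13.2]
[[0.005, -0.999, -0.049], [0.003, -0.049, 0.999], [-1.0, -0.005, 0.002]] yaw y -177.20595080896828
local 0.05982002964426017 -0.06078233877106343
[[455.83265386 205.69121577]
 [451.16507677 259.55604359]
 [449.98426376 273.18287564]]
[[383.32570364 256.51344887]]
```

View pics/s5.png

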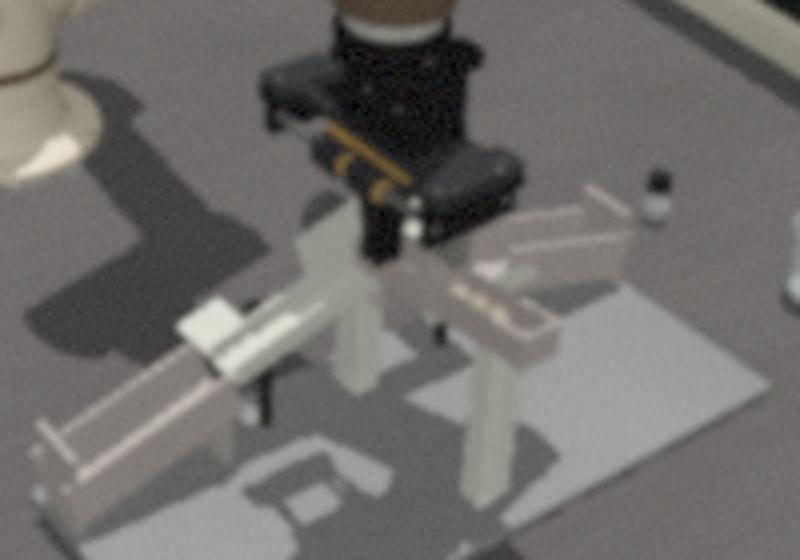

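>>> jog_arm([
  [1,4,10,-5,0,0,0],
  [1,1,10,-1,0,0,0],
  [1,0,8,0,0,0,0],
  [1,0,8,0,0,0,0],
  [1,0,8,0,0,0,0],
  [1,0,8,0,0,0,0],
  [1,0,8,0,0,0,0],
])

```text
t: 6.1
tcp_pos: [0.6335, 0.0781, 0.2303]
tool_rot: [[0.012, -0.999, -0.049], [0.002, -0.049, 0.999], [-1.0, -0.012, 0.002]]
contact_force: [0.1, -2.1, -0.1]
width: 0.0003
```

```bash
python3 st.py
```

```text
t 6.1 tcp [0.6335 0.0781 0.2303] F [ 0.1 -2.1 -0.1] 0.00029865513574342783 q [ 21.6  23.1   1.6   0.1 -67.8 -18.8]
[[0.012, -0.999, -0.049], [0.002, -0.049, 0.999], [-1.0, -0.012, 0.002]] yaw y -177.17300216608612
local 0.06930369405424831 0.0023737797692719377
```

Contact with about 2 N on the tab; continuing to push.

>>> jog_arm([
  [1,-1,8,-2,0,0.01,0],
  [1,-1,8,-1,0,0,0],
  [1,0,7,0,0,0,0],
  [1,0,6,0,0,0,0],
])

```text
t: 6.6
tcp_pos: [0.6317, 0.1089, 0.2275]
tool_rot: [[0.002, -0.999, -0.049], [0.002, -0.049, 0.999], [-1.0, -0.002, 0.002]]
contact_force: [0.2, -1.4, 0.5]
width: 0.0009
```

```bash
python3 st.py
```

```text
t 6.6 tcp [0.6317 0.1089 0.2275] F [ 0.2 -1.4  0.5] 0.0008523278239776528 q [ 24.2  23.8   2.3  -0.1 -68.4 -21.3]
[[0.002, -0.999, -0.049], [0.002, -0.049, 0.999], [-1.0, -0.002, 0.002]] yaw y -177.17906755379335
local 0.06905301283174073 0.03326317133185939
```

>>> jog_arm([
  [1,0,4,0,0,0,0],
  [1,0,4,0,0,0,0],
])

```text
t: 6.85
tcp_pos: [0.6316, 0.1097, 0.2277]
tool_rot: [[-0.002, -0.999, -0.048], [-0.013, -0.048, 0.999], [-1.0, 0.002, -0.012]]
contact_force: [3.6, -14.1, -0.5]
width: 0.0007
```

```bash
python3 st.py
```

```text
t 6.85 tcp [0.6316 0.1097 0.2277] F [  3.6 -14.1  -0.5] 0.0007239803664580968 q [ 24.6  23.9   2.3   0.7 -68.8 -22.1]
[[-0.002, -0.999, -0.048], [-0.013, -0.048, 0.999], [-1.0, 0.002, -0.012]] yaw y -177.24831443194063
local 0.06897051658491381 0.034029056938446274
```

The shutter is at its stop, with 14 N on the fingers. I'll back off to the right, rise clear and look.

>>> jog_arm([
  [1,0,-12,0,0,0,0],
  [1,0,-15,0,0,0,0],
  [1,0,0,30,0,0,0],
  [1,0,0,40,0,0,0],
  [1,-30,-50,10,0,0,0],
  [1,-30,-50,0,0,0,0],
  [1,-30,-50,0,0,0,0],
  [1,-30,-50,0,0,0,0],
  [1,-30,-50,0,0,0,0],
  [1,0,0,0,0,0,0],
])

```text
t: 8.1
tcp_pos: [0.4765, -0.1741, 0.3092]
tool_rot: [[0.005, -0.999, -0.049], [-0.004, -0.049, 0.999], [-1.0, -0.005, -0.005]]
contact_force: [0.2, 0.3, 0.4]
width: 0.0009
```

```bash
python3 st.py; python3 - <<'E'
from h import *
crop(get_image("scene"),185,115,200,140,4,"pics/s6.png");crop(get_image("top"),155,130,160,100,5,"pics/t6.png")
E
```

```text
t 8.1 tcp [ 0.4765 -0.1741  0.3092] F [0.2 0.3 0.4] 0.0009323605555321161 q [ -1.6   7.5  -8.5   0.2 -73.6   4.3]
[[0.005, -0.999, -0.049], [-0.004, -0.049, 0.999], [-1.0, -0.005, -0.005]] yaw y -177.21334410033688
local -0.10000991589027497 -0.24173713258204496
```

View pics/s6.png

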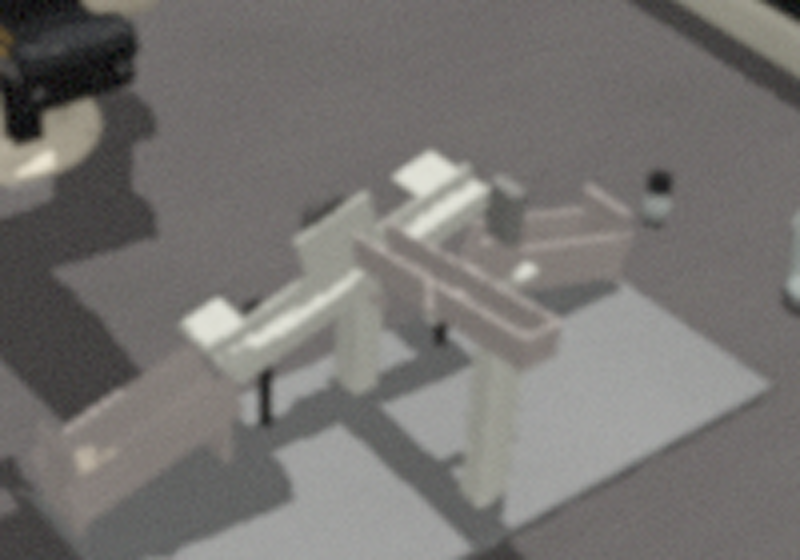

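View pics/t6.png

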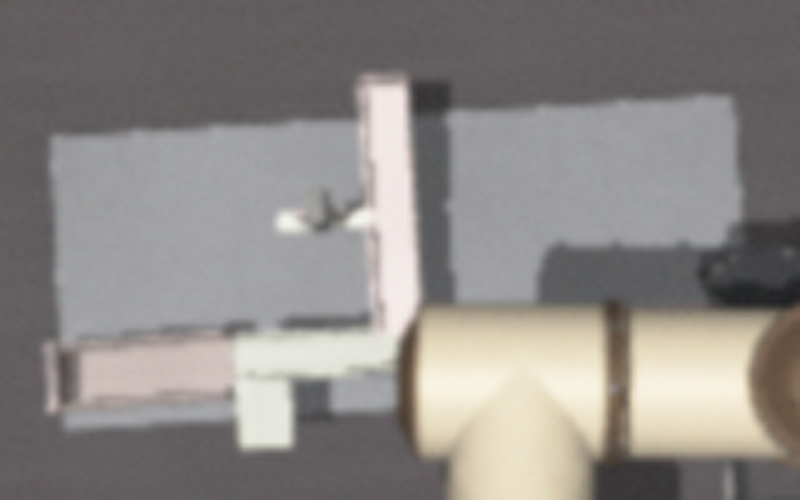

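>>> jog_arm([
  [1,-10,-50,0,0,0,0],
  [1,-15,-50,0,0,0,0],
  [1,-20,-50,0,0,0,0],
  [1,-25,-50,0,0,0,0],
  [1,-30,-50,0,0,0,0],
  [1,-30,-50,0,0,0,0],
  [1,0,0,0,0,0,0],
  [1,0,0,0,0,0,0],
])

```text
t: 9.2
tcp_pos: [0.3557, -0.4741, 0.3059]
tool_rot: [[0.01, -0.997, -0.072], [-0.001, -0.072, 0.997], [-1.0, -0.01, -0.001]]
contact_force: [1.0, -0.1, 0.5]
width: 0.0004
```

```bash
python3 st.py; python3 - <<'E'
from h import *
crop(get_image("scene"),75,115,260,190,3,"pics/s7.png");d=get_image("top");crop(d,115,130,265,100,3,"pics/t7.png")
o=[.5644,.0723]
print("tab top shift: expected at", (proj(d,F(.0495,o,[[.0665,-.003,.245],[.0665,.047,.245]]))-[114.6,129.6])*3)
print("y=-.135 line in right chute",(proj(d,F(.0495,o,[[-.04,-.135,.06],[-.04,-.27,.04]]))-[114.6,129.6])*3)
E
```

```text
t 9.2 tcp [ 0.3557 -0.4741  0.3059] F [ 1.  -0.1  0.5] 0.00042539905803488866 q [-37.6  16.4   2.6  -0.3 -75.8  41.8]
[[0.01, -0.997, -0.072], [-0.001, -0.072, 0.997], [-1.0, -0.01, -0.001]] yaw y -175.88389882405468
local -0.23548770664840932 -0.5353573571554472
tab top shift: expected at [[354.31394812 114.09165019]
 [312.00832267 116.69930647]]
y=-.135 line in right chute [[465.79862014 206.73193164]
 [566.59194938 201.34030266]]
```

View pics/s7.png

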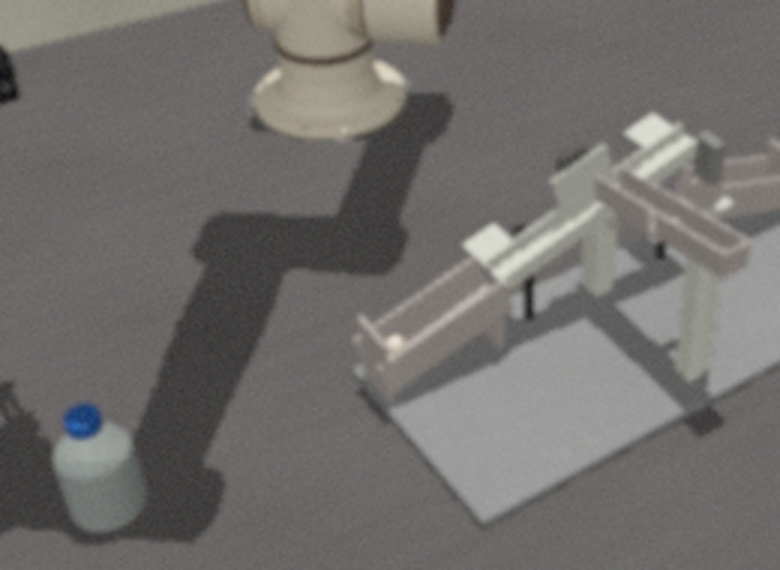

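View pics/t7.png

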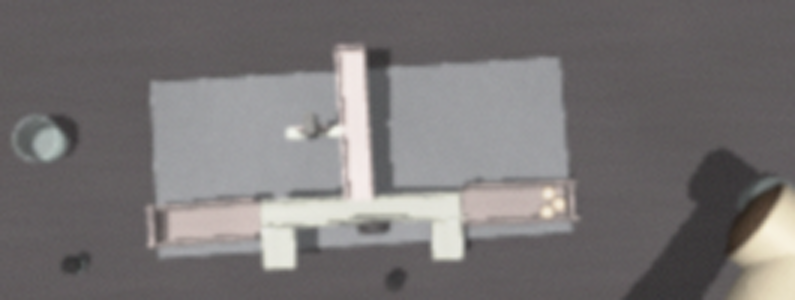

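The three balls lie at the closed end of the right chute (top crop ≈(550,202)). The tab is at ≈(312,120), which matches the fully open prediction of (312,117). The gate is tipped right, and the vials, bottle and beaker are standing. Handing in.

```bash
python3 -c "
from station import robot
print(robot.job_done())"
```

```text
the job is handed in; nothing more can be done
None
```

The job is handed in at about 9.3 s of the 42 s allowed. `job_done()` reports no verdict, so the result rests on my own checks.

- **Gate:** I pressed the raised right pad down with closed fingertips. The gate rocked over to the right and was still tipped that way in the last pictures.
- **Shutter:** I pushed the tab left until it met its stop, with about 14 N on the fingers. In the last top picture the tab sits within about 1–2 mm of the predicted 50 mm open position.
- **Balls:** The feed trough is empty, and all three balls lie at the closed end of the right chute. I judged them at rest from one picture.
- **Bystanders:** Both vials, the bottle and the beaker look upright in their original places. I checked this by eye and did not measure it.
- **Robot:** The arm is well clear of everything, with about 1 N or less on the wrist, which is its usual noise level.

**Disagreement:** My feeder pose from the scene view disagreed with the top view because a chute hid one corner of the base plate. I used the top view, whose fit was within 2 mm, and the pad and tab positions measured across both views agreed with it to about 3 mm.

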